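# Cap the air spigot and pull the filter cassette

## Task

The spray station's air filter is due for a check: first slip the blue sleeve over the brass air spigot, mouth down, until it sits fully home on the block. Then squeeze the two orange side catches of the filter cassette together, lift the cassette straight out of the white unit and finish still holding it by the squeezed catches, upright and still, its underside at least 5 cm above the unit's top. Leave the sleeve in place and do not disturb the other things on the table.

Things in the scene. Friction and masses are not known exactly. Their poses are not given: they have to be found in the camera images.
- sleeve_mid (a point): Sizes in mm. Rigid blue sleeve: a plain round cap, outside dia 34, 60 tall, 45 g, standing upright with its open mouth down and closed end up. Bore dia 24, 54 deep. The point is at its centre, 30 above its lower rim; z points up to the closed end.
- spigot_foot (a point): Sizes in mm. Upright brass air spigot on the fixed silver outlet block (100 x 90 x 40 tall). The point is on its axis at its foot, level with the block's flat top, 40 above the table; z up. Dia 20, straight for 34, then tapering to dia 10 at its tip, 45 above the point. Fully home, the sleeve's lower rim rests on the block's top (sleeve_mid 30 above this point); clearance 2 all round.
- unit: Sizes in mm. White air-filter unit, 150 (x) x 130 (y) x 72 tall, fixed to the table; the cassette stands in a pocket at the centre of its top, its underside 60 below the unit's top. Hooks on the cassette's catches sit under steel lips of the pocket: it comes out, straight up, only with both catches squeezed in. Origin: underside centre, on the table.
- cassette_grip (a point): Sizes in mm. Black and grey filter cassette in the unit's pocket, 72 (x) x 50 (y) x 90 tall, about 0.28 kg, with an orange upright catch on each y side. The point is midway between the two catches, 88 above the cassette's underside; at the start 100 above the table and 28 above the unit's top. z up, y from catch to catch.
- catch_left (a joint): Sizes in mm. Catch on the cassette's +y side: 0 free, 0.007 squeezed fully inward (m). A tab 26 wide along x, reaching from 6 to 48 above the unit's top; the outer faces of the two catches are 58 apart when free, 44 when squeezed fully. Sprung outward, about 3 N at first, 6 N fully in; its hook clears the lip from 0.0035 on.
- catch_right (a joint): Sizes in mm. Catch on the cassette's -y side: same as catch_left, 0 free, 0.007 squeezed fully inward (m).
- bottle_red: Sizes in mm. Bystander: small red bottle of colour, dia 40, 75 tall; origin: underside centre.
- bottle_gold: Sizes in mm. Bystander: small gold bottle of colour, dia 40, 75 tall; origin: underside centre.
- scraper: Sizes in mm. Bystander: steel scraper, black handle with yellow end, about 260 long, lying flat; origin: underside, at the joint of blade and handle.
- scale: Sizes in mm. Bystander: grey pocket scale 120 x 75 x 20; origin: underside centre.
- thermometer: Sizes in mm. Bystander: black hand thermometer 160 x 45 x 29 with blue face; origin: underside centre.
Mind the look-alikes: they are no part of the job. What is shaped like the part that bears cassette_grip but turquoise is not meant.

How it is judged:
By the outcome, as a careful person would: the job done as asked, in the order asked, and still so for the second after the job is handed in, while the arm keeps its last pose, push and grip.
It also fails if it takes over 54 s, if anything falls off the work surface, if the arm or the gripper's body presses on something with over 40 N, if the wrist force passes 120 N, or if a joint passes its speed limit or range.

## Robot

A 6-joint arm with a two-finger parallel gripper is mounted at the origin on the work surface. World frame = base frame: x ahead of the robot, y to its left, z up, the work surface at z = 0. Lengths are in m, angles in rad, forces in N, time in s.
With the tool pointing down it reaches from about 0.425 to 1.125 m from the base axis. Payload 14.9 kg.
Tool frame: the origin (TCP) lies midway between the tips of the shut fingers; the grasp point (between the pads) lies 19 mm behind it; z points along the fingers, y is the direction in which the jaws open and shut (so a half turn about z gives the same grasp; the last joint's range is limited). The gripper opens to 91 mm and grips with 3 to 60 N. Pads are 32 mm wide; open, the fingers measure 118 mm over their backs; the gripper's body (76 mm by 178 mm) begins 60 mm behind the grasp point.
Start: joints at [-1.374, 0.379, 1.734, -0, 1.028, -0.033], TCP at [0.159, -0.682, 0.214] pointing down, gripper open.
Joint ranges: [-2.77, 2.77], [-0.74, 2.19], [0, 2.66], [-1.06, 4.2], [0.31, 2.87], [-3.08, 3.08]. Speed limits (rad/s): [1.89, 1.89, 2.39, 3.14, 3.14, 3.14].

## Interface

Orientations are given as a unit quaternion [w, x, y, z].
In Python, from rig import bot, camera, camera_info, order gives the robot as it stands.
- The arm moves only by the tool jog_arm, never from a script. Its argument "deltas" is a list of rows, each an object with "fingers": the opening, from 0 (shut) to 1 (fully open); "xyz": the shift along the tool's x, y, z in units of 25 mm (1.0 is 25 mm), a list of three; "rot": the turn, a rotation vector about the tool's x, y, z in units of 5 degrees (1.0 is 5 degrees), a list of three. A call has exactly 5 rows; each row shifts and turns the commanded pose from where the row before left it, along the tool's axes as they then stand; what a row does not reach is not made up. A row lasts 1/10 s, in which the tool goes at most 50 mm and 8.59 degrees, less where a joint would pass 70% of its speed; a pose out of reach is approached as far as the arm can. A call is refused whole if a number of a shift passes 1 or a number of a turn 1, either way. A call with a gripper value outside its range is refused whole. The fingers move at their own pace and stop on an object; "newtons" is the grip in N (left out, the last holds). Time passes only in rows, so rows that do not move let the fingers close, or fill a call up. It gives the time, the measured TCP pose, the force and the opening at its end, in the units of the state.
- bot.sense(): the state, without advancing time (a new reading comes with each control period).
- camera(name): name is "side" or "top" or "wrist"; returns the picture (400x640x3 uint8, blue, green, red); there is no depth.
- camera_info(name): a dict with "intrinsics" (3x3 intrinsics, pixels), "R" (3x3) and "t" (3): a world point X has camera coordinates R X + t. Camera axes: x right, y down, z forward; pixel columns grow to the right and rows downward; lengths in m; the calibration is good to about 2 mm. A picture is of the moment at which its call begins: read the wrist's pose just before it. camera_info takes no time and is no camera call; for the wrist camera it gives the pose at the moment of the call.
- order.close_job(): hands the job in, once; it reports no verdict.
The state is a dict: "time": time; "joint_pos": joint angles; "joint_vel": joint speeds; "tau": joint torques, N m; "position": TCP position; "tool_rot": TCP orientation; "wrist_force": force on the tool from outside, world axes, zero at the start; "ft_torque": the same for the moment, N m; "finger_gap": opening from 0.0 (shut) to 1.0 (fully open).
Only numpy, scipy, OpenCV 4.12 (cv2) and the standard library are available. Lean on these libraries where they do the work, as an engineer would, in place of code of your own. Each camera call takes 0.05 s, during which the arm holds its last target. There are 200 camera calls.

## Working session

There is one attempt and no reset: what is moved stays moved. The work goes in short steps, Python scripts to look and compute and a tool call to move; the robot and the scene stay as the last step left them, time stands still between calls to the robot, and variables do not carry over. Pictures are saved under pics/ and viewed, about 8 in all and at most 12, crops included, and the job is handed in when it is done.

Besides the shell and the picture viewer there is one more tool, called after ">>>" by a JSON object that holds its "fn" and its "kwargs", one argument or row to a line. jog_arm: Moves the arm, as the interface text tells. Its arguments: {"type":"object","properties":{"deltas":{"type":"array"},"newtons":{"type":"number"}},"required":["deltas"]}

```bash
mkdir -p pics; ls; python3 - <<'E'
from rig import bot,camera,camera_info
import cv2,numpy as np
s=bot.sense();print(s)
for n in("side","top"):
    cv2.imwrite(f"pics/{n}0.png",camera(n)); i=camera_info(n);print(n,i)
E
```

```text
pics
{'time': 0.0, 'joint_pos': array([-1.37431557e+00,  3.79400382e-01,  1.73480098e+00, -5.61652431e-06,
        1.02848712e+00, -3.33092131e-02]), 'joint_vel': array([-6.74130512e-05, -2.24139593e-04, -2.06714782e-05,  1.33046217e-03,
       -3.95099789e-04, -6.09258797e-04]), 'tau': array([-4.84036573e-03, -7.63739204e+01, -4.34374952e+01,  6.48591039e-02,
        4.23590757e-02, -8.03045054e-05]), 'position': array([ 0.1593487 , -0.68120447,  0.21328397]), 'tool_rot': array([-5.45892123e-04,  9.93406513e-01,  1.14643792e-01, -4.70486721e-05]), 'wrist_force': array([ 0.0538988 , -0.0809125 ,  0.60054302]), 'ft_torque': array([ 0.01758527, -0.04248611,  0.08037535]), 'finger_gap': 1.004490769430487}
side {'intrinsics': array([[409.62591464,   0.        , 318.49065013],
       [  0.        , 409.62591464, 195.66243653],
       [  0.        ,   0.        ,   1.        ]]), 'R': array([[-0.76959963, -0.63834993, -0.01502593],
       [-0.44467755,  0.55269752, -0.70483142],
       [ 0.45823388, -0.5357563 , -0.70921569]]), 't': array([0.42223183, 0.31799086, 0.88677925])}
top {'intrinsics': array([[406.8002016 ,   0.        , 315.14138973],
       [  0.        , 406.8002016 , 194.51133994],
       [  0.        ,   0.        ,   1.        ]]), 'R': array([[ 0.02264513, -0.99971346, -0.0077591 ],
       [-0.98212618, -0.02079482, -0.18707147],
       [ 0.18685651,  0.01185668, -0.98231566]]), 't': array([-0.0149622 ,  0.59964992,  1.08102391])}
```

View pics/side0.png

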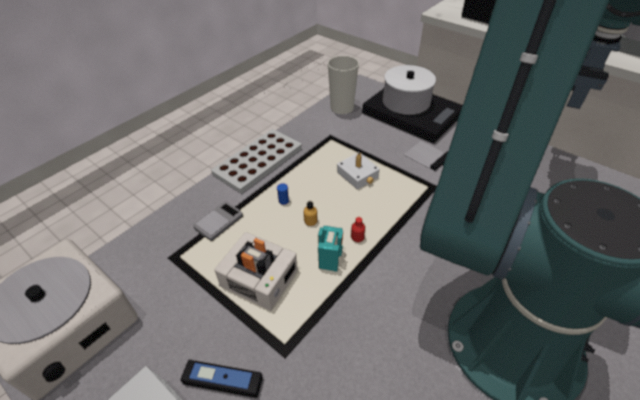

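View pics/top0.png

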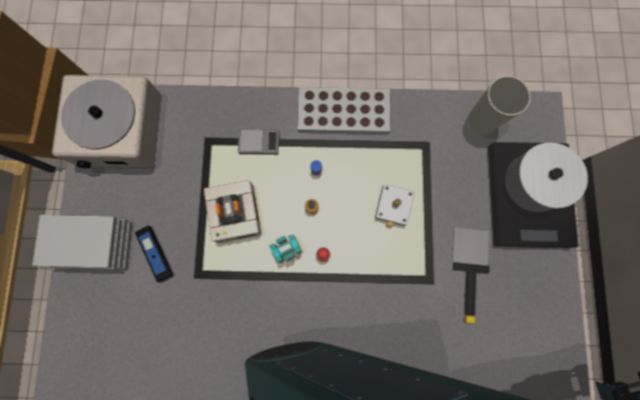

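Side view: blue sleeve (283,193), brass spigot on the silver block (358,160), white unit with orange catches (258,258), turquoise look-alike (331,247). Top view: the same four at (316,168), (397,203), (231,210) and (286,249). The black/grey cassette with orange catches in the white unit fits the description. The turquoise one is the decoy. Next I'll measure and confirm with an enlarged crop.

```bash
cat > h.py <<'E'
import cv2,numpy as np
from rig import bot,camera,camera_info
def ray(i,p):
    K,R,t=i["intrinsics"],i["R"],i["t"]
    return -R.T@t, R.T@np.linalg.solve(K,[p[0],p[1],1.])
def plane(i,p,z):
    c,d=ray(i,p); return c+d*(z-c[2])/d[2]
def tri(i1,p1,i2,p2):
    A=[];b=[]
    for i,p in((i1,p1),(i2,p2)):
        c,d=ray(i,p);d/=np.linalg.norm(d);P=np.eye(3)-np.outer(d,d);A.append(P);b.append(P@c)
    return np.linalg.lstsq(np.vstack(A),np.hstack(b),rcond=None)[0]
def proj(i,X):
    q=i["intrinsics"]@(i["R"]@np.asarray(X)+i["t"]);return q[:2]/q[2]
HSV={"blue":((105,120,40),(125,255,255)),"orange":((5,150,100),(16,255,255)),"brass":((12,90,60),(28,255,255)),"white":((0,0,150),(180,60,255))}
def blobs(img,c,roi=None,amin=12):
    m=cv2.inRange(cv2.cvtColor(img,cv2.COLOR_BGR2HSV),*HSV[c])
    if roi: 
        k=np.zeros_like(m);x0,y0,x1,y1=roi;k[y0:y1,x0:x1]=1;m*=k
    n,l,s,ce=cv2.connectedComponentsWithStats(m)
    return [(ce[j].round(1),s[j].tolist()) for j in range(1,n) if s[j][4]>=amin]
E
python3 - <<'E'
from h import *
T=cv2.imread("pics/top0.png");S=cv2.imread("pics/side0.png")
it,i_s=camera_info("top"),camera_info("side")
for n,im,rois in(("top",T,{"blue":(290,140,340,190),"orange":(200,175,262,245),"brass":(375,180,415,232)}),("side",S,{"blue":(265,170,300,215),"orange":(215,225,300,310),"brass":(335,145,385,190)})):
    for c,r in rois.items():
        print(n,c,blobs(im,c,r,6))
a=cv2.resize(T[135:285,195:435],(800,500),interpolation=3)
cv2.imwrite("pics/crop1.png",a)
E
```

```text
top blue [(array([315.8, 165.8]), [312, 161, 9, 10, 76])]
top orange [(array([236. , 205.1]), [234, 200, 5, 11, 45]), (array([218.4, 208.8]), [216, 204, 5, 11, 36])]
top brass [(array([396.6, 202.4]), [394, 200, 6, 6, 26]), (array([389.7, 223.5]), [387, 221, 7, 6, 28])]
side blue [(array([282.6, 193.4]), [278, 184, 10, 20, 160])]
side orange [(array([259.4, 245. ]), [255, 239, 10, 13, 78]), (array([247.7, 261.4]), [241, 252, 14, 19, 146])]
side brass [(array([358.3, 160.5]), [356, 154, 5, 13, 53]), (array([369.6, 179.8]), [367, 177, 6, 7, 32])]
```

View pics/crop1.png

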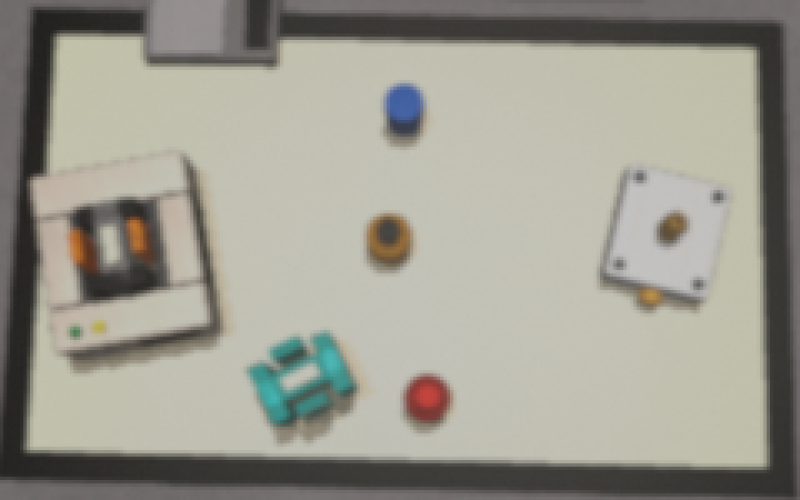

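Crop: the cassette with orange catches sits in the white unit at crop (108,248). The turquoise decoy stands free at (302,378), the sleeve is at (404,105) and the spigot at (673,226). Computing positions.

```bash
python3 - <<'E'
from h import *
it,i_s=camera_info("top"),camera_info("side");print("cams",ray(it,(0,0))[0].round(3),ray(i_s,(0,0))[0].round(3))
f=lambda x,y:(195+x/3.3333,135+y/3.3333)
print("sleeve plane",plane(it,f(404,102),.06),"tri mid",tri(it,(316,168),i_s,(282.7,193.5)))
print("spigot plane",plane(it,f(678,219),.085),"tri",tri(it,(396.8,202.3),i_s,(358.3,160.5)))
a,b=plane(it,(236,205.1),.105),plane(it,(218.4,208.8),.105);print("catches",a,b,(a+b)/2,np.degrees(np.arctan2(*(b-a)[[0,1]]*[-1,1])))
print(tri(it,(236,205.1),i_s,(259.4,245)),tri(it,(218.4,208.8),i_s,(247.7,261.4)))
q=[plane(it,f(*p),.072) for p in((30,180),(182,152),(214,328),(62,352))];print("unit",np.round(q,3),np.mean(q,0))
q=[plane(it,f(*p),.04) for p in((628,165),(730,190),(706,302),(604,275))];print("block",np.round(q,3),np.mean(q,0))
E
```

```text
cams [ 0.387 -0.015  1.174] [0.06  0.569 0.859]
sleeve plane [ 0.68238251 -0.00297086  0.06      ] tri mid [ 0.68403958 -0.00213807  0.02675879]
spigot plane [ 0.58211178 -0.22837936  0.085     ] tri [ 0.58262868 -0.23012942  0.05406643]
catches [0.55741887 0.20789131 0.105     ] [0.54644814 0.25421974 0.105     ] [0.55193351 0.23105552 0.105     ] 13.322432647828057
[0.55670987 0.20786528 0.09941365] [0.54650896 0.25564492 0.0948952 ]
unit [[0.606 0.306 0.072]
 [0.632 0.181 0.072]
 [0.486 0.147 0.072]
 [0.464 0.27  0.072]] [0.54722085 0.22603556 0.072     ]
block [[ 0.636 -0.195  0.04 ]
 [ 0.616 -0.282  0.04 ]
 [ 0.52  -0.259  0.04 ]
 [ 0.541 -0.174  0.04 ]] [ 0.57832661 -0.22770149  0.04      ]
```

>>> {"fn": "jog_arm", "kwargs": {
  "deltas": [
    {"fingers":1,"xyz":[0.5,-0.4,0],"rot":[0,0,0]},
    {"fingers":1,"xyz":[1,-0.8,0],"rot":[0,0,0]},
    {"fingers":1,"xyz":[1,-0.8,0],"rot":[0,0,0]},
    {"fingers":1,"xyz":[1,-0.8,0],"rot":[0,0,0]},
    {"fingers":1,"xyz":[1,-0.8,0],"rot":[0,0,0]}
  ],
  "newtons": 20
}}

```text
time: 0.6
position: [0.2495, -0.5663, 0.2137]
tool_rot: [-0.0, 0.993, 0.115, -0.0]
wrist_force: [-0.4, -0.2, -0.1]
finger_gap: 1.003
```

>>> {"fn": "jog_arm", "kwargs": {
  "deltas": [
    {"fingers":1,"xyz":[1,-0.8,0],"rot":[0,0,0]},
    {"fingers":1,"xyz":[1,-0.8,0],"rot":[0,0,0]},
    {"fingers":1,"xyz":[1,-0.8,0],"rot":[0,0,0]},
    {"fingers":1,"xyz":[1,-0.8,0],"rot":[0,0,0]},
    {"fingers":1,"xyz":[1,-0.8,0],"rot":[0,0,0]}
  ]
}}

```text
time: 1.1
position: [0.3481, -0.4404, 0.2138]
tool_rot: [-0.0, 0.993, 0.115, -0.0]
wrist_force: [-0.5, -0.8, -0.3]
finger_gap: 1.004
```

>>> {"fn": "jog_arm", "kwargs": {
  "deltas": [
    {"fingers":1,"xyz":[1,-0.8,0],"rot":[0,0,0]},
    {"fingers":1,"xyz":[1,-0.8,0],"rot":[0,0,0]},
    {"fingers":1,"xyz":[1,-0.8,0],"rot":[0,0,0]},
    {"fingers":1,"xyz":[1,-0.8,0],"rot":[0,0,0]},
    {"fingers":1,"xyz":[1,-0.8,0],"rot":[0,0,0]}
  ]
}}

```text
time: 1.6
position: [0.4468, -0.3146, 0.2138]
tool_rot: [-0.0, 0.993, 0.115, -0.0]
wrist_force: [-0.5, -0.7, -0.4]
finger_gap: 0.999
```

>>> {"fn": "jog_arm", "kwargs": {
  "deltas": [
    {"fingers":1,"xyz":[1,-0.8,0],"rot":[0,0,0]},
    {"fingers":1,"xyz":[1,-0.8,0],"rot":[0,0,0]},
    {"fingers":1,"xyz":[1,-0.8,0],"rot":[0,0,0]},
    {"fingers":1,"xyz":[1,-0.8,0],"rot":[0,0,0]},
    {"fingers":1,"xyz":[0,0,0],"rot":[0,0,0]}
  ]
}}

```text
time: 2.1
position: [0.5267, -0.2129, 0.2138]
tool_rot: [-0.0, 0.993, 0.116, 0.0]
wrist_force: [-1.2, -0.4, -0.4]
finger_gap: 1.0
```

```bash
python3 - <<'E'
from h import *
s=bot.sense();i=camera_info("wrist");im=camera("wrist");cv2.imwrite("pics/w1.png",im)
print(s["time"],s["position"],s["tool_rot"]);c=ray(i,(320,200));print("cam",c,i["intrinsics"][0,0])
for n,X in(("sleeve",(.683,-.003,.06)),("spig",(.582,-.229,.085)),("cass",(.552,.231,.1))):print(n,proj(i,X))
for c in("blue","orange","brass"):print(c,blobs(im,c,None,100))
E
```

```text
2.1 [ 0.52673472 -0.21294609  0.21384404] [-1.82584945e-04  9.93247372e-01  1.16015565e-01  1.18486661e-04]
cam (array([ 0.60861895, -0.1932716 ,  0.38467975]), array([-0.290605  , -0.04818082, -0.95584337])) 323.021723122152
sleeve [129.60427006 -41.81345685]
spig [357.67120865 139.55700376]
cass [-204.12407761   45.16824712]
blue []
orange []
brass [(array([133.1,  91. ]), [102, 70, 57, 42, 1628]), (array([353.1, 137.7]), [343, 127, 21, 22, 327]), (array([326.6, 179.7]), [319, 173, 17, 14, 147]), (array([144.8, 301.9]), [137, 278, 25, 54, 434]), (array([509.6, 306.4]), [499, 278, 18, 54, 410]), (array([459.4, 357.3]), [311, 345, 288, 23, 4947])]
```

View pics/w1.png

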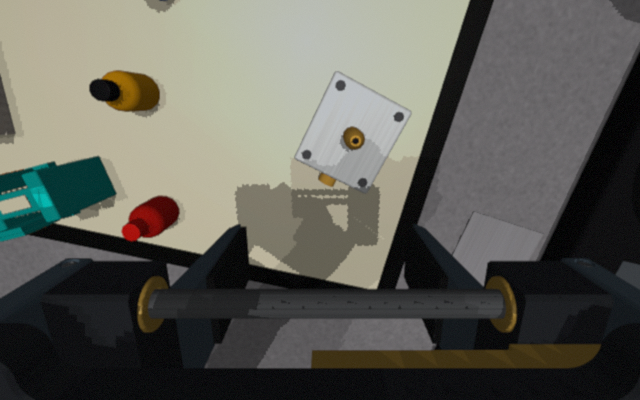

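Wrist view: the spigot tip's dark opening is at about (355,141) and the block's top corners are near (338,71), (411,112), (371,192) and (294,157). The red and gold bottles and the turquoise decoy are at left.

```bash
python3 - <<'E'
from h import *
i=camera_info("wrist");im=cv2.imread("pics/w1.png")
for p in((354,139),(355,141)):print(plane(i,p,.085))
g=im[120:165,330:380];h=cv2.cvtColor(g,cv2.COLOR_BGR2HSV);d=cv2.inRange(h,(0,0,0),(180,255,60));
n,l,s,c=cv2.connectedComponentsWithStats(d);print([(c[j]+[330,120],s[j][4]) for j in range(1,n)])
q=[plane(i,p,.04) for p in((338,71),(411,112),(371,192),(294,157))];print(np.mean(q,0),np.round(q,3))
s=bot.sense();R=np.array([[.973,.23],[.23,-.973]]);print("to sleeve",R@(np.array([.683,-.003])-s["position"][:2])/.025)
E
```

```text
[ 0.58074867 -0.22677364  0.085     ]
[ 0.57920349 -0.22812938  0.085     ]
[(array([355.10526316, 140.57894737]), np.int32(19))]
[ 0.58067233 -0.22988696  0.04      ] [[ 0.638 -0.199  0.04 ]
 [ 0.617 -0.282  0.04 ]
 [ 0.525 -0.265  0.04 ]
 [ 0.543 -0.174  0.04 ]]
to sleeve [ 8.06067402 -6.77013039]
```

>>> {"fn": "jog_arm", "kwargs": {
  "deltas": [
    {"fingers":1,"xyz":[0.6,-1,0],"rot":[0,0,0]},
    {"fingers":1,"xyz":[0.6,-1,0],"rot":[0,0,0]},
    {"fingers":1,"xyz":[0.6,-1,0],"rot":[0,0,0]},
    {"fingers":1,"xyz":[0.6,-1,0],"rot":[0,0,0]},
    {"fingers":1,"xyz":[0.6,-1,0],"rot":[0,0,0]}
  ]
}}

```text
time: 2.65
position: [0.5695, -0.0766, 0.2138]
tool_rot: [-0.0, 0.993, 0.114, -0.0]
wrist_force: [-0.1, 0.3, -0.1]
finger_gap: 0.999
```

>>> {"fn": "jog_arm", "kwargs": {
  "deltas": [
    {"fingers":1,"xyz":[0.6,-1,0],"rot":[0,0,0]},
    {"fingers":1,"xyz":[0.4,-0.77,0],"rot":[0,0,0]},
    {"fingers":1,"xyz":[0,0,0],"rot":[0,0,0]},
    {"fingers":1,"xyz":[0,0,0],"rot":[0,0,0]},
    {"fingers":1,"xyz":[0,0,0],"rot":[0,0,0]}
  ]
}}

```text
time: 3.15
position: [0.5838, -0.0293, 0.2138]
tool_rot: [0.0, 0.993, 0.114, -0.0]
wrist_force: [0.2, 0.1, 0.3]
finger_gap: 0.999
```

```bash
python3 - <<'E'
from h import *
s=bot.sense();i=camera_info("wrist");im=camera("wrist");cv2.imwrite("pics/w2.png",im)
print(s["time"],s["position"],proj(i,(.683,-.003,.06)))
print(blobs(im,"blue",None,100))
# top disc = brighter part of blue blob
h=cv2.cvtColor(im,cv2.COLOR_BGR2HSV);m=cv2.inRange(h,*HSV["blue"]);v=h[...,2];print(np.percentile(v[m>0],[5,25,50,75,95]))
t,_=cv2.threshold(v[m>0].reshape(-1,1),0,255,cv2.THRESH_OTSU)
for k in(t,):
    b=((m>0)&(v>k)).astype(np.uint8);n,l,st,c=cv2.connectedComponentsWithStats(b);j=1+st[1:,4].argmax();print(k,c[j],st[j],plane(i,c[j],.06))
    cn=cv2.findContours((l==j).astype(np.uint8),0,1)[0][0];e=cv2.fitEllipse(cn);print(e,plane(i,e[0],.06))
E
```

```text
3.15 [ 0.58383627 -0.02929825  0.21384629] [323.37139832  80.18600333]
[(array([320.8,  79.7]), [304, 62, 34, 37, 982])]
[126. 137. 139. 141. 143.]
125.0 [320.76124197  79.08137045] [304  62  34  35 934] [ 6.83394446e-01 -3.85709442e-04  6.00000000e-02]
((320.75384521484375, 79.07942199707031), (32.65985870361328, 34.568119049072266), 179.51895141601562) [ 6.83394544e-01 -3.78539410e-04  6.00000000e-02]
```

View pics/w2.png

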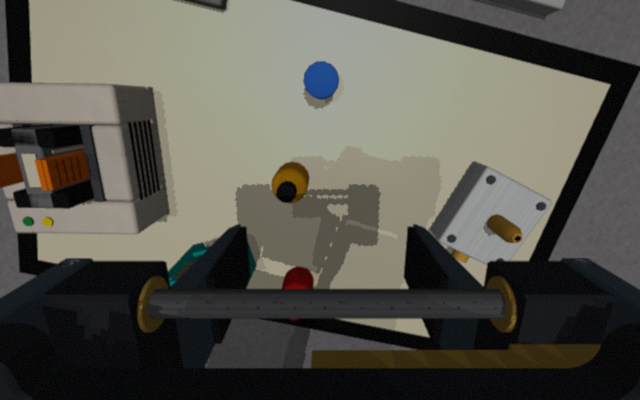

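Wrist view: the sleeve's top disc is at (321,79), the gold bottle at (290,182) and the block at (492,215). The sleeve fixes at (0.683,-0.001), within 3 mm of the top view. Moving over it, then down.

>>> {"fn": "jog_arm", "kwargs": {
  "deltas": [
    {"fingers":1,"xyz":[1,-0.05,0.4],"rot":[0,0,0]},
    {"fingers":1,"xyz":[1,-0.05,0.5],"rot":[0,0,0]},
    {"fingers":1,"xyz":[1,-0.05,0.5],"rot":[0,0,0]},
    {"fingers":1,"xyz":[1,-0.04,0.5],"rot":[0,0,0]},
    {"fingers":1,"xyz":[0.12,0,0.6],"rot":[0,0,0]}
  ]
}}

```text
time: 3.7
position: [0.6856, -0.0008, 0.1512]
tool_rot: [0.0, 0.993, 0.114, 0.001]
wrist_force: [-1.2, -0.5, 0.5]
finger_gap: 1.0
```

>>> {"fn": "jog_arm", "kwargs": {
  "deltas": [
    {"fingers":1,"xyz":[0,0,0],"rot":[0,0,0]},
    {"fingers":1,"xyz":[0,0,1],"rot":[0,0,0]},
    {"fingers":1,"xyz":[0,0,1],"rot":[0,0,0]},
    {"fingers":1,"xyz":[0,0,1],"rot":[0,0,0]},
    {"fingers":1,"xyz":[0,0,1],"rot":[0,0,0]}
  ]
}}

```text
time: 4.2
position: [0.6827, -0.0011, 0.0513]
tool_rot: [0.0, 0.993, 0.114, 0.0]
wrist_force: [1.4, -0.8, -0.4]
finger_gap: 0.998
```

>>> {"fn": "jog_arm", "kwargs": {
  "deltas": [
    {"fingers":1,"xyz":[0,0,0.7],"rot":[0,0,0]},
    {"fingers":1,"xyz":[0,0,0.3],"rot":[0,0,0]},
    {"fingers":1,"xyz":[0,0,0],"rot":[0,0,0]},
    {"fingers":1,"xyz":[0,0,0],"rot":[0,0,0]},
    {"fingers":1,"xyz":[0,0,0],"rot":[0,0,0]}
  ]
}}

```text
time: 4.7
position: [0.6843, -0.0004, 0.0277]
tool_rot: [0.0, 0.993, 0.115, 0.001]
wrist_force: [0.1, -0.2, 0.2]
finger_gap: 0.998
```

```bash
python3 - <<'E'
from h import *
s=bot.sense();i=camera_info("wrist");im=camera("wrist");cv2.imwrite("pics/w3.png",im)
p=s["position"];print(s["time"],p,"sleeve proj",proj(i,(.683,-.001,.06)))
for b in blobs(im,"blue",None,200):print(b,plane(i,b[0],.06))
E
```

```text
4.7 [ 6.84263824e-01 -3.80251990e-04  2.76953182e-02] sleeve proj [327.75378006 284.15153233]
(array([326.5, 255.6]), [293, 214, 68, 76, 3994]) [0.69784668 0.00309571 0.06      ]
```

View pics/w3.png

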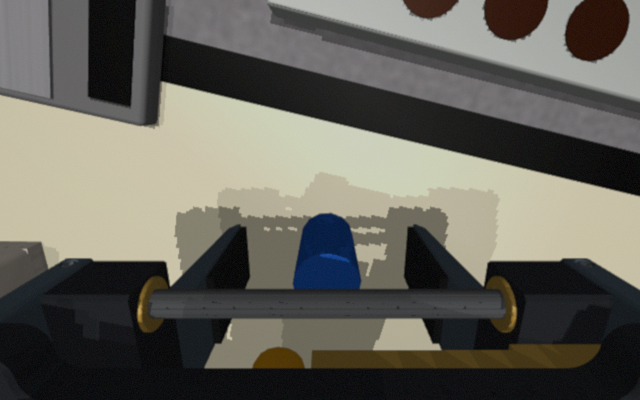

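Wrist view: the sleeve stands centred between the open jaws, with its top edge at about (327,254). Closing.

>>> {"fn": "jog_arm", "kwargs": {
  "deltas": [
    {"fingers":0,"xyz":[0,0,0],"rot":[0,0,0]},
    {"fingers":0,"xyz":[0,0,0],"rot":[0,0,0]},
    {"fingers":0,"xyz":[0,0,0],"rot":[0,0,0]},
    {"fingers":0,"xyz":[0,0,0],"rot":[0,0,0]},
    {"fingers":0,"xyz":[0,0,0],"rot":[0,0,0]}
  ],
  "newtons": 20
}}

```text
time: 5.25
position: [0.6835, -0.0003, 0.0264]
tool_rot: [-0.0, 0.993, 0.115, -0.0]
wrist_force: [-0.1, 0.7, 0.4]
finger_gap: 0.593
```

>>> {"fn": "jog_arm", "kwargs": {
  "deltas": [
    {"fingers":0,"xyz":[0,0,0],"rot":[0,0,0]},
    {"fingers":0,"xyz":[0,0,0],"rot":[0,0,0]},
    {"fingers":0,"xyz":[0,0,0],"rot":[0,0,0]},
    {"fingers":0,"xyz":[0,0,0],"rot":[0,0,0]},
    {"fingers":0,"xyz":[0,0,0],"rot":[0,0,0]}
  ]
}}

```text
time: 5.75
position: [0.6835, -0.0003, 0.0264]
tool_rot: [-0.0, 0.993, 0.115, -0.0]
wrist_force: [0.9, 0.7, -0.4]
finger_gap: 0.362
```

Gap 0.36 (33 mm) means the sleeve is held. Lifting and carrying it to above the spigot.

>>> {"fn": "jog_arm", "kwargs": {
  "deltas": [
    {"fingers":0,"xyz":[0,0,-0.6],"rot":[0,0,0]},
    {"fingers":0,"xyz":[0,0,-1],"rot":[0,0,0]},
    {"fingers":0,"xyz":[0,0,-1],"rot":[0,0,0]},
    {"fingers":0,"xyz":[0,0,-1],"rot":[0,0,0]},
    {"fingers":0,"xyz":[-0.4,0.5,-1],"rot":[0,0,0]}
  ]
}}

```text
time: 6.25
position: [0.6772, -0.0139, 0.1437]
tool_rot: [0.0, 0.993, 0.115, 0.001]
wrist_force: [0.9, -0.4, -1.1]
finger_gap: 0.362
```

>>> {"fn": "jog_arm", "kwargs": {
  "deltas": [
    {"fingers":0,"xyz":[-0.78,1,-0.4],"rot":[0,0,0]},
    {"fingers":0,"xyz":[-0.78,1,0],"rot":[0,0,0]},
    {"fingers":0,"xyz":[-0.78,1,0],"rot":[0,0,0]},
    {"fingers":0,"xyz":[-0.78,1,0],"rot":[0,0,0]},
    {"fingers":0,"xyz":[-0.78,1,0],"rot":[0,0,0]}
  ]
}}

```text
time: 6.75
position: [0.6097, -0.1598, 0.1527]
tool_rot: [0.0, 0.993, 0.115, 0.0]
wrist_force: [-0.4, 0.9, -0.8]
finger_gap: 0.361
```

>>> {"fn": "jog_arm", "kwargs": {
  "deltas": [
    {"fingers":0,"xyz":[-0.78,1,0],"rot":[0,0,0]},
    {"fingers":0,"xyz":[-0.65,0.9,0],"rot":[0,0,0]},
    {"fingers":0,"xyz":[-0.39,0.51,0],"rot":[0,0,0]},
    {"fingers":0,"xyz":[0,0,0],"rot":[0,0,0]},
    {"fingers":0,"xyz":[0,0,0],"rot":[0,0,0]}
  ]
}}

```text
time: 7.25
position: [0.5798, -0.2274, 0.1519]
tool_rot: [0.0, 0.993, 0.114, 0.0]
wrist_force: [-0.1, -0.2, -0.9]
finger_gap: 0.363
```

```bash
python3 - <<'E'
from h import *
s=bot.sense();im=camera("side");i_s=camera_info("side");t=camera("top");w=camera("wrist")
cv2.imwrite("pics/s4.png",im);cv2.imwrite("pics/t4.png",t);cv2.imwrite("pics/w4.png",w)
p=s["position"];print(s["time"],p,s["tool_rot"],s["finger_gap"])
print("want shift units",np.array([[.973,.23],[.23,-.973]])@(np.array([.580,-.228])-p[:2])/.025)
a=cv2.resize(im[110:210,300:420],(480,400),interpolation=3);b=cv2.resize(w[100:340,220:440],(320,350))
c=np.zeros((400,800,3),np.uint8);c[:,:480]=a;c[:350,480:]=b;cv2.imwrite("pics/c4.png",c)
print(blobs(im,"blue",(320,100,420,200)),"spigot axis top should be",proj(i_s,(.58,-.228,.085)),proj(i_s,(.58,-.228,.04)), "sleeve mid exp",proj(i_s,(p[0],p[1],p[2]+.004)))
E
```

```text
7.25 [ 0.57984885 -0.22744325  0.15186869] [1.71280229e-05 9.93430563e-01 1.14436347e-01 1.96236783e-04] 0.3625570474437807
want shift units [0.00076071 0.0230594 ]
[(array([362.5, 137. ]), [356, 124, 12, 22, 83])] spigot axis top should be [359.01077973 153.21389443] [358.19542144 164.72521735] sleeve mid exp [360.31457735 133.91793517]
```

View pics/c4.png

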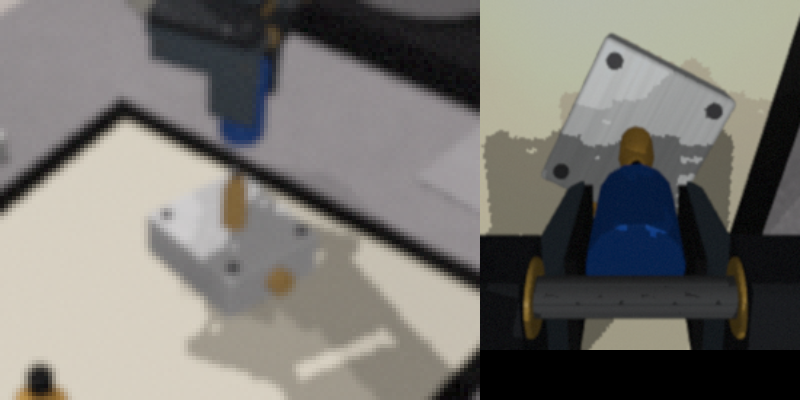

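The crop shows the sleeve hanging directly above the spigot: side view rim centre (241,138) over tip (236,172), wrist view spigot and sleeve both at column 637. Lowering in stages while watching the force.

>>> {"fn": "jog_arm", "kwargs": {
  "deltas": [
    {"fingers":0,"xyz":[0,0.02,0.6],"rot":[0,0,0]},
    {"fingers":0,"xyz":[0,0,0.7],"rot":[0,0,0]},
    {"fingers":0,"xyz":[0,0,0.3],"rot":[0,0,0]},
    {"fingers":0,"xyz":[0,0,0.2],"rot":[0,0,0]},
    {"fingers":0,"xyz":[0,0,0.2],"rot":[0,0,0]}
  ]
}}

```text
time: 7.9
position: [0.5797, -0.2281, 0.1007]
tool_rot: [-0.0, 0.993, 0.115, -0.0]
wrist_force: [0.6, 0.8, 1.1]
finger_gap: 0.363
```

>>> {"fn": "jog_arm", "kwargs": {
  "deltas": [
    {"fingers":0,"xyz":[0,0,0.1],"rot":[0,0,0]},
    {"fingers":0,"xyz":[0,0,0.1],"rot":[0,0,0]},
    {"fingers":0,"xyz":[0,0,0.1],"rot":[0,0,0]},
    {"fingers":0,"xyz":[0,0,0.1],"rot":[0,0,0]},
    {"fingers":0,"xyz":[0,0,0],"rot":[0,0,0]}
  ]
}}

```text
time: 8.4
position: [0.5797, -0.2282, 0.0913]
tool_rot: [-0.0, 0.993, 0.115, 0.0]
wrist_force: [2.1, 1.8, -1.0]
finger_gap: 0.361
```

>>> {"fn": "jog_arm", "kwargs": {
  "deltas": [
    {"fingers":0,"xyz":[0.04,-0.02,0],"rot":[0,0,0]},
    {"fingers":0,"xyz":[0,0,0.1],"rot":[0,0,0]},
    {"fingers":0,"xyz":[0,0,0.1],"rot":[0,0,0]},
    {"fingers":0,"xyz":[0,0,0.1],"rot":[0,0,0]},
    {"fingers":0,"xyz":[0,0,0.1],"rot":[0,0,0]}
  ]
}}

```text
time: 8.9
position: [0.5805, -0.2275, 0.0811]
tool_rot: [-0.0, 0.993, 0.115, -0.0]
wrist_force: [0.0, -0.6, -0.2]
finger_gap: 0.36
```

>>> {"fn": "jog_arm", "kwargs": {
  "deltas": [
    {"fingers":0,"xyz":[0,0,0.1],"rot":[0,0,0]},
    {"fingers":0,"xyz":[0,0,0.1],"rot":[0,0,0]},
    {"fingers":0,"xyz":[0,0,0.1],"rot":[0,0,0]},
    {"fingers":0,"xyz":[0,0,0],"rot":[0,0,0]},
    {"fingers":0,"xyz":[0,0,0],"rot":[0,0,0]}
  ]
}}

```text
time: 9.4
position: [0.5806, -0.2275, 0.0739]
tool_rot: [-0.0, 0.993, 0.115, -0.0]
wrist_force: [-0.6, -0.5, -0.2]
finger_gap: 0.363
```

>>> {"fn": "jog_arm", "kwargs": {
  "deltas": [
    {"fingers":0,"xyz":[0,0,0.1],"rot":[0,0,0]},
    {"fingers":0,"xyz":[0,0,0.1],"rot":[0,0,0]},
    {"fingers":0,"xyz":[0,0,0.06],"rot":[0,0,0]},
    {"fingers":0,"xyz":[0,0,0.04],"rot":[0,0,0]},
    {"fingers":0,"xyz":[0,0,0.02],"rot":[0,0,0]}
  ]
}}

```text
time: 9.9
position: [0.5809, -0.2275, 0.0662]
tool_rot: [-0.0, 0.993, 0.115, 0.0]
wrist_force: [-0.7, 3.5, 9.4]
finger_gap: 0.363
```

Contact of 9.4 N at the expected home height, so it's seated. Releasing and backing off.

>>> {"fn": "jog_arm", "kwargs": {
  "deltas": [
    {"fingers":1,"xyz":[0,0,0],"rot":[0,0,0]},
    {"fingers":1,"xyz":[0,0,0],"rot":[0,0,0]},
    {"fingers":1,"xyz":[0,0,0],"rot":[0,0,0]},
    {"fingers":1,"xyz":[0,0,0],"rot":[0,0,0]},
    {"fingers":1,"xyz":[0,0,0],"rot":[0,0,0]}
  ]
}}

```text
time: 10.4
position: [0.5805, -0.2275, 0.0659]
tool_rot: [-0.0, 0.993, 0.115, -0.0]
wrist_force: [0.3, -0.7, 0.9]
finger_gap: 0.767
```

>>> {"fn": "jog_arm", "kwargs": {
  "deltas": [
    {"fingers":1,"xyz":[0,0,-0.2],"rot":[0,0,0]},
    {"fingers":1,"xyz":[0,0,-0.8],"rot":[0,0,0]},
    {"fingers":1,"xyz":[0,0,-1],"rot":[0,0,0]},
    {"fingers":1,"xyz":[0,0,-1],"rot":[0,0,0]},
    {"fingers":1,"xyz":[0,0,-1],"rot":[0,0,0]}
  ]
}}

```text
time: 10.9
position: [0.5805, -0.2275, 0.1673]
tool_rot: [0.0, 0.993, 0.115, 0.0]
wrist_force: [0.1, 1.3, 0.1]
finger_gap: 1.001
```

>>> {"fn": "jog_arm", "kwargs": {
  "deltas": [
    {"fingers":1,"xyz":[0,0,-1],"rot":[0,0,0]},
    {"fingers":1,"xyz":[0,0,-0.4],"rot":[0,0,0]},
    {"fingers":1,"xyz":[0,-0.6,0],"rot":[0,0,0]},
    {"fingers":1,"xyz":[0,-1,0],"rot":[0,0,0]},
    {"fingers":1,"xyz":[0,-1,0],"rot":[0,0,0]}
  ]
}}

```text
time: 11.4
position: [0.5645, -0.1627, 0.1994]
tool_rot: [-0.0, 0.993, 0.114, -0.001]
wrist_force: [-0.1, -0.1, -0.0]
finger_gap: 0.999
```

```bash
python3 - <<'E'
from h import *
s=bot.sense();p=s["position"];print(s["time"],p,s["finger_gap"])
S=camera("side");i_s=camera_info("side");T=camera("top");it=camera_info("top");cv2.imwrite("pics/s5.png",S);cv2.imwrite("pics/t5.png",T)
print("side",blobs(S,"blue",(325,110,395,200)),"exp mid",proj(i_s,(.5805,-.2278,.07)))
print("top",blobs(T,"blue",(370,170,430,230)),"exp top",proj(it,(.5805,-.2278,.1)))
print("to cassette",np.array([[.973,.23],[.23,-.973]])@(np.array([.552,.231])-p[:2])/.025)
E
```

```text
11.4 [ 0.5644806  -0.16271703  0.1994408 ] 0.9993239645693968
side [(array([358.8, 156.7]), [353, 148, 13, 20, 175])] exp mid [358.55892889 157.08410199]
top [] exp top [399.2779746  200.32452922]
to cassette [  3.13645154 -15.4382884 ]
```

Sleeve seated: side view mid (358.8,156.7) against the expected (358.6,157.1). Moving back of the cassette for a wrist view.

>>> {"fn": "jog_arm", "kwargs": {
  "deltas": [
    {"fingers":1,"xyz":[0,-1,0],"rot":[0,0,0]},
    {"fingers":1,"xyz":[0,-1,0],"rot":[0,0,0]},
    {"fingers":1,"xyz":[0,-1,0],"rot":[0,0,0]},
    {"fingers":1,"xyz":[0,-1,0],"rot":[0,0,0]},
    {"fingers":1,"xyz":[0,-1,0],"rot":[0,0,0]}
  ]
}}

```text
time: 12.0
position: [0.5363, -0.0414, 0.1998]
tool_rot: [-0.0, 0.993, 0.115, -0.001]
wrist_force: [0.5, 0.2, -0.5]
finger_gap: 1.001
```

>>> {"fn": "jog_arm", "kwargs": {
  "deltas": [
    {"fingers":1,"xyz":[0,-1,0],"rot":[0,0,0]},
    {"fingers":1,"xyz":[0,-1,0],"rot":[0,0,0]},
    {"fingers":1,"xyz":[0,-1,0],"rot":[0,0,0]},
    {"fingers":1,"xyz":[0,-1,0],"rot":[0,0,0]},
    {"fingers":1,"xyz":[0,-1,0],"rot":[0,0,0]}
  ]
}}

```text
time: 12.5
position: [0.5078, 0.0802, 0.1999]
tool_rot: [-0.0, 0.993, 0.115, -0.001]
wrist_force: [0.9, -0.5, -0.8]
finger_gap: 1.003
```

>>> {"fn": "jog_arm", "kwargs": {
  "deltas": [
    {"fingers":1,"xyz":[0,-1,0],"rot":[0,0,0]},
    {"fingers":1,"xyz":[0,-1,0],"rot":[0,0,0]},
    {"fingers":1,"xyz":[0,-1,0],"rot":[0,0,0]},
    {"fingers":1,"xyz":[0,-1,0],"rot":[0,0,0]},
    {"fingers":1,"xyz":[0,-1,0],"rot":[0,0,0]}
  ]
}}

```text
time: 13.0
position: [0.4794, 0.2018, 0.1999]
tool_rot: [0.0, 0.993, 0.115, -0.001]
wrist_force: [0.4, 0.5, -0.7]
finger_gap: 1.0
```

>>> {"fn": "jog_arm", "kwargs": {
  "deltas": [
    {"fingers":1,"xyz":[-0.5,-0.4,0],"rot":[0,0,0]},
    {"fingers":1,"xyz":[-0.4,0,0],"rot":[0,0,0]},
    {"fingers":1,"xyz":[0,0,0],"rot":[0,0,0]},
    {"fingers":1,"xyz":[0,0,0],"rot":[0,0,0]},
    {"fingers":1,"xyz":[0,0,0],"rot":[0,0,0]}
  ]
}}

```text
time: 13.5
position: [0.4566, 0.205, 0.2011]
tool_rot: [-0.0, 0.993, 0.114, 0.0]
wrist_force: [-0.2, -0.6, -0.8]
finger_gap: 1.001
```

```bash
python3 - <<'E'
from h import *
s=bot.sense();p=s["position"];i=camera_info("wrist");im=camera("wrist");cv2.imwrite("pics/w6.png",im);print(s["time"],p,s["tool_rot"])
print("exp grip",proj(i,(.552,.231,.1)),blobs(im,"orange",None,100))
T=camera("top");it=camera_info("top");cv2.imwrite("pics/t6.png",T);print("top sleeve",blobs(T,"blue",(370,170,430,230)),"exp top",proj(it,(.5805,-.2278,.1)))
E
```

```text
13.5 [0.45658784 0.20495614 0.20105467] [-2.93823799e-05  9.93458111e-01  1.14196909e-01  2.15425562e-04]
exp grip [322.02990096  81.29797814] [(array([287.7,  83.1]), [281, 64, 14, 39, 508]), (array([353.3,  84.2]), [346, 66, 15, 38, 500])]
top sleeve [(array([398.8, 200.7]), [394, 196, 11, 11, 90])] exp top [399.2779746  200.32452922]
```

View pics/w6.png

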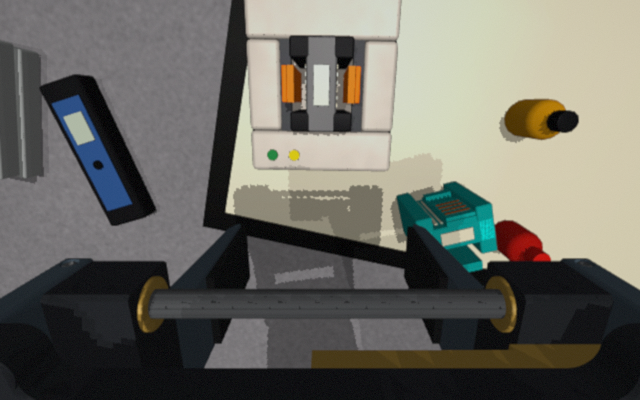

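Wrist view: orange catches at (288,83) and (353,84) on the black/grey cassette in the white unit. The turquoise decoy stands apart at (450,220).

```bash
python3 - <<'E'
from h import *
i=camera_info("wrist");p=bot.sense()["position"]
for z in(.1,.12):
    a,b=plane(i,(287.7,83.1),z),plane(i,(353.3,84.2),z);m=(a+b)/2;d=a-b
    print(z,a,b,m,np.linalg.norm(d),"yaw",np.degrees(np.arctan2(-d[0],d[1])),np.array([[.974,.227],[.227,-.974]])@(m-p)[:2]/.025)
im=cv2.imread("pics/w6.png")
q=[plane(i,t,.072) for t in((252,131),(391,131),(388,170),(254,168))];print(np.round(q,3))
d=q[0]-q[1];print("yaw front strip",np.degrees(np.arctan2(-d[0],d[1])))
d=q[3]-q[2];print(np.degrees(np.arctan2(-d[0],d[1])))
E
```

```text
0.1 [0.54452172 0.2573635  0.1       ] [0.55550199 0.20656552 0.1       ] [0.55001185 0.23196451 0.1       ] 0.051971160820047636 yaw 12.197158078279395 [ 3.88336094 -0.19747939]
0.12 [0.54408228 0.25495087 0.12      ] [0.55425478 0.20788991 0.12      ] [0.54916853 0.23142039 0.12      ] 0.04814782549143286 yaw 12.19715807827944 [ 3.84556446 -0.18393789]
[[0.497 0.285 0.072]
 [0.526 0.161 0.072]
 [0.491 0.154 0.072]
 [0.464 0.277 0.072]]
yaw front strip 13.097579882641009
12.225275000312937
```

>>> {"fn": "jog_arm", "kwargs": {
  "deltas": [
    {"fingers":1,"xyz":[0.9,-0.05,0],"rot":[0,0,0.16]},
    {"fingers":1,"xyz":[1,-0.05,0],"rot":[0,0,0]},
    {"fingers":1,"xyz":[1,-0.05,0],"rot":[0,0,0]},
    {"fingers":1,"xyz":[1,-0.04,0],"rot":[0,0,0]},
    {"fingers":1,"xyz":[0,0,0.3],"rot":[0,0,0]}
  ]
}}

```text
time: 14.1
position: [0.5534, 0.2319, 0.1941]
tool_rot: [-0.0, 0.994, 0.107, 0.001]
wrist_force: [0.4, -0.3, -0.2]
finger_gap: 0.999
```

>>> {"fn": "jog_arm", "kwargs": {
  "deltas": [
    {"fingers":1,"xyz":[0,0,0.3],"rot":[0,0,0]},
    {"fingers":1,"xyz":[0,0,0.5],"rot":[0,0,0]},
    {"fingers":1,"xyz":[0,0,0.5],"rot":[0,0,0]},
    {"fingers":1,"xyz":[0,0,0.5],"rot":[0,0,0]},
    {"fingers":1,"xyz":[0,0,0.5],"rot":[0,0,0]}
  ]
}}

```text
time: 14.6
position: [0.5499, 0.2313, 0.1347]
tool_rot: [0.0, 0.994, 0.108, -0.0]
wrist_force: [-0.2, 0.0, 0.2]
finger_gap: 0.999
```

```bash
python3 - <<'E'
from h import *
s=bot.sense();print(s["time"],s["position"],s["wrist_force"],s["tool_rot"]);im=camera("wrist");i=camera_info("wrist")
print(blobs(im,"orange",None,100),proj(i,(.551,.2315,.1)),proj(i,(.551,.2315,.12)));cv2.imwrite("pics/w7.png",im)
E
```

```text
14.6 [0.54987164 0.23125346 0.13469312] [-0.23611798  0.02458741  0.24136223] [ 4.25888098e-05  9.94177975e-01  1.07750198e-01 -2.15896495e-04]
[(array([292.2, 209.1]), [285, 204, 14, 12, 111]), (array([287.5, 241.8]), [280, 223, 15, 39, 510]), (array([365.3, 241.8]), [358, 223, 16, 39, 519])] [326.62761532 227.34691549] [326.66916422 239.55985634]
```

View pics/w7.png

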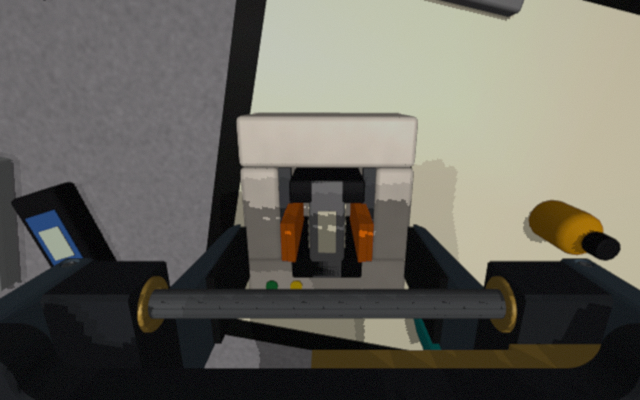

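Wrist view: catches at (287,242) and (365,242), level and centred in the jaws. Descending.

>>> {"fn": "jog_arm", "kwargs": {
  "deltas": [
    {"fingers":1,"xyz":[0,0,0.5],"rot":[0,0,0]},
    {"fingers":1,"xyz":[0,0,0.5],"rot":[0,0,0]},
    {"fingers":1,"xyz":[0,0,0.4],"rot":[0,0,0]},
    {"fingers":1,"xyz":[0,0,0.2],"rot":[0,0,0]},
    {"fingers":1,"xyz":[0,0,0],"rot":[0,0,0]}
  ]
}}

```text
time: 15.15
position: [0.55, 0.2312, 0.0951]
tool_rot: [0.0, 0.994, 0.108, -0.001]
wrist_force: [-0.2, 0.4, -1.8]
finger_gap: 0.999
```

>>> {"fn": "jog_arm", "kwargs": {
  "deltas": [
    {"fingers":1,"xyz":[0,0,0.2],"rot":[0,0,0]},
    {"fingers":1,"xyz":[0,0,0.2],"rot":[0,0,0]},
    {"fingers":1,"xyz":[0,0,0.15],"rot":[0,0,0]},
    {"fingers":1,"xyz":[0,0,0],"rot":[0,0,0]},
    {"fingers":1,"xyz":[0,0,0],"rot":[0,0,0]}
  ]
}}

```text
time: 15.65
position: [0.5503, 0.2314, 0.0822]
tool_rot: [-0.0, 0.994, 0.108, -0.0]
wrist_force: [-0.4, 0.3, 0.7]
finger_gap: 1.003
```

>>> {"fn": "jog_arm", "kwargs": {
  "deltas": [
    {"fingers":0,"xyz":[0,0,0],"rot":[0,0,0]},
    {"fingers":0,"xyz":[0,0,0],"rot":[0,0,0]},
    {"fingers":0,"xyz":[0,0,0],"rot":[0,0,0]},
    {"fingers":0,"xyz":[0,0,0],"rot":[0,0,0]},
    {"fingers":0,"xyz":[0,0,0],"rot":[0,0,0]}
  ],
  "newtons": 30
}}

```text
time: 16.15
position: [0.5503, 0.2314, 0.0823]
tool_rot: [-0.0, 0.994, 0.108, 0.0]
wrist_force: [-0.8, -0.8, 1.9]
finger_gap: 0.594
```

>>> {"fn": "jog_arm", "kwargs": {
  "deltas": [
    {"fingers":0,"xyz":[0,0,0],"rot":[0,0,0]},
    {"fingers":0,"xyz":[0,0,0],"rot":[0,0,0]},
    {"fingers":0,"xyz":[0,0,0],"rot":[0,0,0]},
    {"fingers":0,"xyz":[0,0,0],"rot":[0,0,0]},
    {"fingers":0,"xyz":[0,0,0],"rot":[0,0,0]}
  ]
}}

```text
time: 16.65
position: [0.5505, 0.2314, 0.0826]
tool_rot: [-0.0, 0.994, 0.108, 0.0]
wrist_force: [-1.8, -1.0, 6.2]
finger_gap: 0.455
```

Gap 0.455 means both catches are fully in. Lifting slowly and checking the force.

>>> {"fn": "jog_arm", "kwargs": {
  "deltas": [
    {"fingers":0,"xyz":[0,0,0],"rot":[0,0,0]},
    {"fingers":0,"xyz":[0,0,-0.05],"rot":[0,0,0]},
    {"fingers":0,"xyz":[0,0,-0.1],"rot":[0,0,0]},
    {"fingers":0,"xyz":[0,0,-0.1],"rot":[0,0,0]},
    {"fingers":0,"xyz":[0,0,-0.1],"rot":[0,0,0]}
  ]
}}

```text
time: 17.15
position: [0.5502, 0.2313, 0.0911]
tool_rot: [0.0, 0.994, 0.108, -0.0]
wrist_force: [-0.3, -0.4, -3.5]
finger_gap: 0.452
```

>>> {"fn": "jog_arm", "kwargs": {
  "deltas": [
    {"fingers":0,"xyz":[0,0,-0.2],"rot":[0,0,0]},
    {"fingers":0,"xyz":[0,0,-0.3],"rot":[0,0,0]},
    {"fingers":0,"xyz":[0,0,-0.3],"rot":[0,0,0]},
    {"fingers":0,"xyz":[0,0,-0.3],"rot":[0,0,0]},
    {"fingers":0,"xyz":[0,0,-0.3],"rot":[0,0,0]}
  ]
}}

```text
time: 17.65
position: [0.5504, 0.2314, 0.1268]
tool_rot: [-0.0, 0.994, 0.108, 0.0]
wrist_force: [0.2, 0.4, -2.8]
finger_gap: 0.454
```

>>> {"fn": "jog_arm", "kwargs": {
  "deltas": [
    {"fingers":0,"xyz":[0,0,-0.4],"rot":[0,0,0]},
    {"fingers":0,"xyz":[0,0,-0.4],"rot":[0,0,0]},
    {"fingers":0,"xyz":[0,0,-0.4],"rot":[0,0,0]},
    {"fingers":0,"xyz":[0,0,-0.4],"rot":[0,0,0]},
    {"fingers":0,"xyz":[0,0,-0.4],"rot":[0,0,0]}
  ]
}}

```text
time: 18.15
position: [0.5503, 0.2314, 0.1769]
tool_rot: [-0.0, 0.994, 0.108, 0.0]
wrist_force: [0.1, -0.3, -2.4]
finger_gap: 0.455
```

>>> {"fn": "jog_arm", "kwargs": {
  "deltas": [
    {"fingers":0,"xyz":[0,0,-0.4],"rot":[0,0,0]},
    {"fingers":0,"xyz":[0,0,-0.4],"rot":[0,0,0]},
    {"fingers":0,"xyz":[0,0,-0.4],"rot":[0,0,0]},
    {"fingers":0,"xyz":[0,0,-0.4],"rot":[0,0,0]},
    {"fingers":0,"xyz":[0,0,-0.2],"rot":[0,0,0]}
  ]
}}

```text
time: 18.65
position: [0.5506, 0.2315, 0.2222]
tool_rot: [-0.0, 0.994, 0.108, 0.001]
wrist_force: [0.3, -0.5, -2.6]
finger_gap: 0.45
```

>>> {"fn": "jog_arm", "kwargs": {
  "deltas": [
    {"fingers":0,"xyz":[0,0,0],"rot":[0,0,0]},
    {"fingers":0,"xyz":[0,0,0],"rot":[0,0,0]},
    {"fingers":0,"xyz":[0,0,0],"rot":[0,0,0]},
    {"fingers":0,"xyz":[0,0,0],"rot":[0,0,0]},
    {"fingers":0,"xyz":[0,0,0],"rot":[0,0,0]}
  ]
}}

```text
time: 19.15
position: [0.5501, 0.2313, 0.2206]
tool_rot: [0.0, 0.994, 0.108, -0.0]
wrist_force: [0.3, 0.4, -3.1]
finger_gap: 0.452
```

```bash
python3 - <<'E'
from h import *
s=bot.sense();p=s["position"];print(s["time"],p,s["wrist_force"],s["finger_gap"])
S=camera("side");i=camera_info("side");W=camera("wrist");T=camera("top")
print("unit top centre",proj(i,(.551,.2315,.072)),"exp underside",proj(i,(p[0],p[1],p[2]+.019-.088)),"sleeve",blobs(S,"blue",(325,110,395,200)))
c=np.zeros((500,800,3),np.uint8);c[:,:400]=cv2.resize(S[140:315,185:325],(400,500),interpolation=3);c[:250,400:]=cv2.resize(W,(400,250));c[250:,400:]=cv2.resize(T,(400,250));cv2.imwrite("pics/c8.png",c)
E
```

```text
19.15 [0.55013796 0.23131702 0.22059195] [ 0.27348687  0.37645775 -3.1146069 ] 0.4521426401925998
unit top centre [254.47593935 259.46375077] exp underside [250.28521388 238.25707845] sleeve [(array([358.8, 156.7]), [353, 148, 13, 20, 175])]
```

View pics/c8.png

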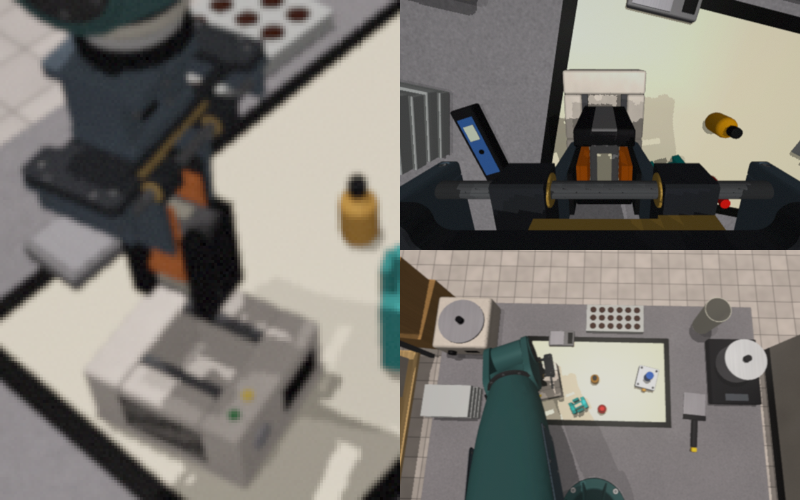

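The picture shows the cassette upright in the jaws, clear of the empty pocket. Its underside is about 8 cm above the unit's top, the sleeve is still home and the bystanders have not moved. Handing in.

```bash
python3 -c "
from rig import order,bot
print(order.close_job());s=bot.sense();print(s['time'],s['position'],s['finger_gap'])"
```

```text
the job is handed in; nothing more can be done
None
the job is handed in; nothing more can be done
```

The job is done and handed in at about 19.3 s. The sleeve went fully home on the spigot first. Then I squeezed both catches, lifted the cassette straight out, and left it held upright and still by the catches.

- **Sleeve:** On the way down there was a light side contact of about 2–3 N, so I shifted about 1 mm and it went in freely. It stopped with 9.4 N of contact at the expected height. The side camera found it within 0.5 px of where a seated sleeve should be, both after release and again at the end.
- **Cassette:** The gripper reads 0.452, about 41 mm, slightly under the 44 mm expected for fully squeezed catches. The sleeve also read about 1 mm small, so I put this down to soft pads. The wrist carries about 3 N, which matches the cassette's weight, and the grip did not slip. The underside is about 79 mm above the unit's top. That figure comes from the tool's position, and I checked it only roughly against the picture.
- **Bystanders:** In the final pictures they and the turquoise look-alike appear undisturbed. I did not measure this.

None of the checks failed. I could not read the state after the hand-in.

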